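Set the packing jig's stop for the next coffee

TASK

One coffee pack stands on the blue next-up spot; set the jig for it. With the fingertips, push the black stop along the rail, gently and without gripping it, until it drops into the notch whose label bar has that pack's colour, passing over any notch that comes before. Leave the stop resting there, draw the fingers clear, and do not disturb the packs or anything else on the bench.

Things in the scene. Friction and masses are not known exactly. Their poses are not given: they have to be found in the camera images.
- rail: Length-stop rail, fixed: grey bed 160 x 460 mm, 12 mm high, with an aluminium bar 40 x 420 mm, its top 30 mm above the table; dark end blocks (top 44 mm). Origin on the table under the bar's middle; y runs along the bar, the way the stop must travel; x across it, away from the robot (bed: x -60 to +100, y +-230 mm). Yaw varies up to 15 degrees.
- stop: Black stop captive on the bar: a saddle 100 (across) x 44 mm (along), and on it an upright tab 90 mm wide across, 24 mm thick along the bar (orange pads included), top 117 mm above the table. Origin under the tab's middle, on the bar's centre line, level with the bar's top; axes as the rail's. Starts 95 to 150 mm before the rail's middle, slides to 150 mm past it; sliding takes about 1.5 N.
- plunger: Spring pin through the stop, its red head standing 8 to 13 mm above the tab's top. It rides on the bar and over the detent blocks' humps: climbing a hump takes about 6 to 10 N, then the stop drops forward by itself into the notch between two humps and the push force dips; pushing out of a notch takes as much again. Origin: its lower tip, under the tab's middle; it rises 4 mm on a hump.
- push_face (a point): Middle of the outer face of the orange rubber pad on the tab's -y side, the face to push: 84 mm wide, 60 mm high, from 55 to 115 mm above the table. It lies 12 mm to -y of the stop's origin along the rail and 55 mm above it.
- far_face (a point): Middle of the same orange pad on the tab's +y side, 12 mm to +y of the stop's origin.
- next_pad: Flat blue square with a white border, 110 mm, lying on the table to the left of the rail: the next-up spot. Origin at its middle. Exactly one of the three coffee packs stands on it.
- notch_gold: Fixed detent block with a gold label bar (24 mm along the rail, 72 mm across, on the side away from the robot, top 32 mm above the table). Two steel humps 4 mm high cross the bar, crests 9.5 mm before and after the notch. Origin at the notch, on the bar's centre line, at its top; the stop is home with its origin here, its white index line at mid label. Blocks 50 to 100 mm apart, any order.
- pack_gold_mid (a point): Middle of the gold coffee pack, a standing hard brick 42 x 62 x 92 mm, 0.25 kg, loose, with a white label band. Only a sign of what comes next (if it stands on the next-up spot): not to be touched.
- notch_green: Fixed detent block with a green label bar (24 mm along the rail, 72 mm across, on the side away from the robot, top 32 mm above the table). Two steel humps 4 mm high cross the bar, crests 9.5 mm before and after the notch. Origin at the notch, on the bar's centre line, at its top; the stop is home with its origin here, its white index line at mid label. Blocks 50 to 100 mm apart, any order.
- pack_green_mid (a point): Middle of the green coffee pack, a standing hard brick 42 x 62 x 92 mm, 0.25 kg, loose, with a white label band. Only a sign of what comes next (if it stands on the next-up spot): not to be touched.
- notch_red: Fixed detent block with a red label bar (24 mm along the rail, 72 mm across, on the side away from the robot, top 32 mm above the table). Two steel humps 4 mm high cross the bar, crests 9.5 mm before and after the notch. Origin at the notch, on the bar's centre line, at its top; the stop is home with its origin here, its white index line at mid label. Blocks 50 to 100 mm apart, any order.
- pack_red_mid (a point): Middle of the red coffee pack, a standing hard brick 42 x 62 x 92 mm, 0.25 kg, loose, with a white label band. Only a sign of what comes next (if it stands on the next-up spot): not to be touched.
- tape_roll_mid (a point): Middle of a roll of brown tape lying flat, 100 mm across, 48 mm high, loose.
- jar_mid (a point): Middle of an amber jar with a black lid, 68 mm across, 100 mm high, loose.
- label_stack_mid (a point): Middle of a white block of labels, 100 x 70 x 30 mm, loose.
- tin_box_mid (a point): Middle of a black box, 75 x 75 x 60 mm, loose.
Not all that is in view belongs to the job. Leave any purple look-alike of the part that bears pack_green_mid alone.

How it is judged:
By the outcome, as a careful person would: the job done as asked, in the order asked, and still so for the second after the job is handed in, with the robot touching nothing.
It also fails if it takes over 48 s, if anything falls off the work surface, if the arm or the gripper's body presses on something with over 40 N, if the wrist force passes 120 N, or if a joint passes its speed limit or range.

ROBOT

A 7-joint arm with a two-finger parallel gripper is mounted at the origin on the work surface. World frame = base frame: x ahead of the robot, y to its left, z up, the work surface at z = 0. Lengths are in m, angles in degrees, forces in N, time in s.
With the tool pointing down it reaches from about 0.425 to 0.875 m from the base axis. Payload 4.7 kg.
Tool frame: the origin (TCP) lies where the fingers leave the gripper's body, on its centre line; the fingertips stand 70 mm ahead of it and the grasp point (between the pads) lies 51 mm ahead of it (env.tip_reach is the distance from the TCP to the fingertips, in m); z points along the fingers, x is the direction in which the jaws open and shut, and the axes are right-handed (so a half turn about z gives the same grasp; the last joint's range is limited). The gripper opens to 87 mm and grips with 3 to 60 N. Pads are 19 mm wide; open, the fingers measure 117 mm over their backs; the gripper's body (75 mm by 190 mm) begins 51 mm behind the grasp point.
Start: joints at [72.829, 18.392, -4.016, 83.108, 1.295, 78.541, -3.26], TCP at [0.201, -0.618, 0.292] pointing down, gripper open.
Joint ranges: [-163.93, 163.93], [-17.29, 119.83], [-79.2, 71.16], [3.27, 140.29], [-89.18, 269.18], [5.43, 117.66], [-154.24, 154.24]. Speed limits (degrees/s): [147.25, 147.25, 180, 180, 180, 180, 180].

INTERFACE

Orientations are given as [roll, pitch, yaw] about the fixed x, y, z axes, in that order (R = Rz(yaw) Ry(pitch) Rx(roll)).
In Python, from cell import env, optics, order gives the robot as it stands.
- The arm moves only by the shell command python3 -m creep 'ROWS' [FORCE]. ROWS is JSON, a list of rows, each a list of 7 numbers: the shift along the tool's x, y, z in cm, then the turn, a rotation vector about the tool's x, y, z in rad, then the opening, from 0 (shut) to 1 (fully open). A call has 1 to 20 rows; each row shifts and turns the pose as measured when the row begins, along the tool's axes as they then stand; what a row does not reach is not made up. A row lasts 1/10 s, in which the tool goes at most 50 mm and 8.59 degrees, less where a joint would pass 70% of its speed; a pose out of reach is approached as far as the arm can. A call with a gripper value outside its range is refused whole. The fingers move at their own pace and stop on an object; FORCE is the grip in N (left out, the last holds). Time passes only in rows, so rows that do not move let the fingers close. It gives the time, the measured TCP pose, the force and the opening at its end, in the units of the state.
- env.get_obs(): the state, without advancing time (a new reading comes with each control period).
- optics.read_camera(name): name is "scene" or "top" or "wrist"; returns a dict with "frame" (420x560x3 uint8, blue, green, red), "z_map" (420x560 float32, m along the optical axis (not along the pixel's ray), 0 where there is no reading), "fx", "fy", "cx", "cy" (pixels), "R" (3x3) and "t" (3): a world point X has camera coordinates R X + t; the wrist camera has in their place "hand_eye" (4x4, takes a point from camera to tool coordinates, whose origin is the TCP and whose axes are the tool frame's). Camera axes: x right, y down, z forward; pixel columns grow to the right and rows downward; lengths in m; the calibration is good to about 2 mm. A picture is of the moment at which its call begins: read the wrist's pose just before it.
- order.sign_off(): hands the job in, once; it reports no verdict.
The state is a dict: "time_s": time; "qpos": joint angles; "joint_velocities": joint speeds; "effort": joint torques, N m; "tool_pos": TCP position; "tool_rot": TCP orientation; "force": force on the tool from outside, world axes, zero at the start; "wrist_torque": the same for the moment, N m; "grip_width": finger opening in m.
Only numpy, scipy, OpenCV 4.12 (cv2) and the standard library are available. Lean on these libraries where they do the work, as an engineer would, in place of code of your own. Each camera call takes 0.05 s, during which the arm holds its last target. There are 200 camera calls.

## Working session

There is one attempt and no reset: what is moved stays moved. The work goes in short steps, Python scripts to look and compute and a shell command to move; the robot and the scene stay as the last step left them, time stands still between calls to the robot, and variables do not carry over. Pictures are saved under pics/ and viewed, on a budget of 10 in all, crops included, one or two more only if the job needs it, and the job is handed in when it is done.

```bash
ls; mkdir -p pics; cat > h.py <<'E'
import numpy as np, cv2
from cell import env, optics, order
from scipy.spatial.transform import Rotation as Ro
def world(c,u,v,T=None):
    z=c["z_map"][int(round(v)),int(round(u))]
    p=np.array([(u-c["cx"])/c["fx"]*z,(v-c["cy"])/c["fy"]*z,z])
    if "R" in c: return np.array(c["R"]).T@(p-np.array(c["t"]))
    q=(np.array(c["hand_eye"])@np.r_[p,1])[:3]
    return T[0]@q+T[1]
def tool():
    o=env.get_obs(); return Ro.from_euler('xyz',o["tool_rot"],degrees=True).as_matrix(),np.array(o["tool_pos"])
E
python3 - <<'E'
from h import *
import pickle
o=env.get_obs(); print({k:np.round(v,3) for k,v in o.items()})
T=tool();print(T)
C={}
for n in("scene","top"):
    c=optics.read_camera(n);C[n]=c;cv2.imwrite(f"pics/{n}.png",cv2.resize(c["frame"],(784,588)))
pickle.dump(C,open("c.pkl","wb"))
E
```

```text
pics
{'time_s': np.float64(0.0), 'qpos': array([72.827, 18.439, -4.018, 83.174,  1.297, 78.542, -3.261]), 'joint_velocities': array([-0.135, -0.008,  0.004, -0.014, -0.007,  0.073,  0.034]), 'effort': array([ 0.0000e+00, -4.9129e+01, -4.0400e-01, -3.1254e+01, -6.4000e-02,
        4.4000e-02,  0.0000e+00]), 'tool_pos': array([ 0.2  , -0.618,  0.291]), 'tool_rot': array([ 1.79993e+02,  1.10000e-01, -7.20150e+01]), 'force': array([-0.727, -0.054,  0.16 ]), 'wrist_torque': array([0.02 , 0.056, 0.015]), 'grip_width': np.float64(0.087)}
(array([[ 3.08762890e-01, -9.51138783e-01, -7.02669265e-04],
       [-9.51137112e-01, -3.08763668e-01,  1.78638955e-03],
       [-1.91606312e-03,  1.16764014e-04, -9.99998158e-01]]), array([ 0.20049778, -0.61786023,  0.29117242]))
```

View pics/scene.png

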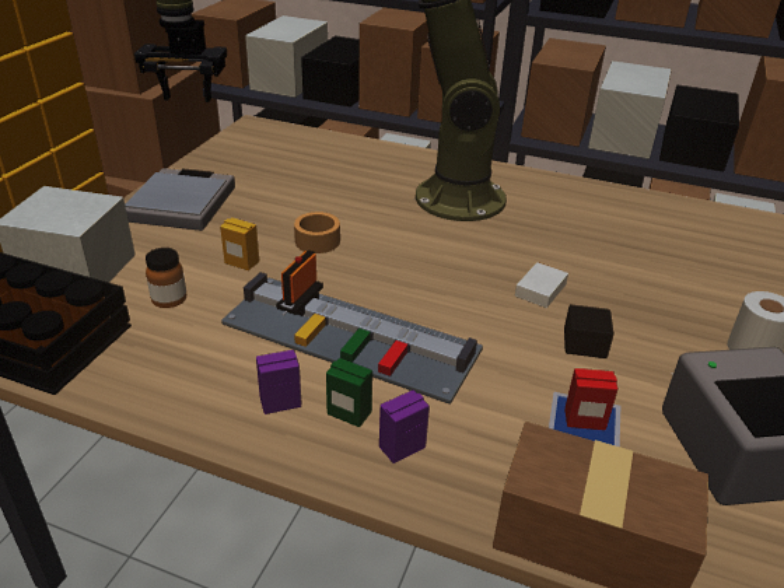

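View pics/top.png

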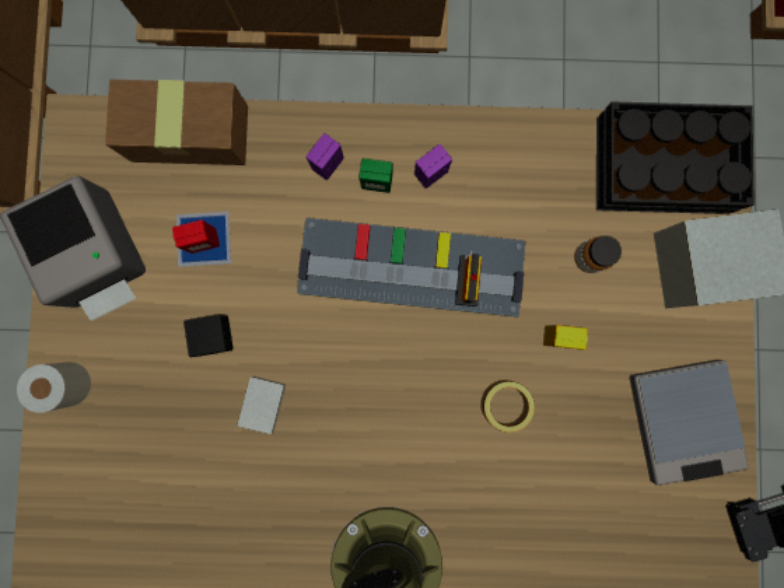

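The scene view (784 px wide) has the red pack on the blue pad at (592,400). In the top view it is at (197,237). The target is therefore the red label, top (362,242), which is the last notch after gold (443,250) and green (398,245). The stop is at top (472,278).

Possible look-alikes:
- Packs: green (376,175), purple (324,156) and (433,165), gold (570,337). All are off the pad.
- Black or orange items: tin box (208,335) and jar (600,252). Neither is the stop.

```bash
python3 - <<'E'
from h import *
import pickle
C=pickle.load(open("c.pkl","rb"))
def cloud(c):
    v,u=np.mgrid[:420,:560]; z=c["z_map"]
    p=np.stack([(u-c["cx"])/c["fx"]*z,(v-c["cy"])/c["fy"]*z,z],-1)
    return (p-np.array(c["t"]))@np.array(c["R"])
for n in C:
    c=C[n];P=cloud(c);hsv=cv2.cvtColor(c["frame"],cv2.COLOR_BGR2HSV);H,S,V=cv2.split(hsv)
    print(n,c["fx"])
    A={"top":dict(red=(362,242,12,20),green=(398,245,12,20),gold=(443,250,12,20)),"scene":dict(red=(394,357,20,20),green=(356,345,20,20),gold=(311,330,20,20))}[n]
    R=dict(red=(H<8)|(H>172),green=(H>40)&(H<85),gold=(H>15)&(H<35))
    for k,b in A.items():
        m=np.zeros_like(H,bool);u,v,a,d=[int(x/1.4) for x in b];m[v-d:v+d,u-a:u+a]=1
        m&=R[k]&(S>150)&(V>60)&(P[...,2]>.022)&(P[...,2]<.042)&(c["z_map"]>0)
        q=P[m];print(k,len(q),q.mean(0).round(4),"ext",q.min(0).round(3),q.max(0).round(3))
    # tab top
    m=(P[...,2]>.09)&(P[...,2]<.125)&(P[...,0]>.4)&(P[...,0]<.62)&(np.abs(P[...,1]+.17)<.09)
    q=P[m];print("tab",len(q),q.mean(0).round(4),q.min(0).round(3),q.max(0).round(3))
    m=(P[...,2]>.113)&m;q=P[m];
    if len(q)>4: print("tabtop",len(q),q.mean(0).round(4),q.min(0).round(3),q.max(0).round(3))
c=C["top"]
for nm,(u,v) in dict(bed_corners_TL=(308,222),TR=(523,243),BL=(300,292),BR=(519,313),endL=(304,264),endR=(519,287),bar1=(330,268),bar2=(500,285),pad=(222,250),redpack=(190,232),tab_hi=(475,256),tab_lo=(470,302)).items():
    print(nm,world(c,u/1.4,v/1.4).round(4))
u,v,s=[int(x) for x in (410/1.4,265/1.4,90)]
cv2.imwrite("pics/crop.png",cv2.resize(c["frame"][v-40:v+45,u-90:u+90],None,fx=4.4,fy=4.4,interpolation=cv2.INTER_CUBIC)); print("crop origin",u-90,v-40)
E
```

```text
scene 514.9253730119292
red 212 [0.6522 0.0695 0.0303] ext [0.612 0.055 0.022] [0.686 0.084 0.035]
green 156 [ 0.644  -0.0039  0.0305] ext [ 0.607 -0.017  0.026] [0.678 0.009 0.034]
gold 193 [ 0.6387 -0.095   0.0298] ext [ 0.6   -0.11   0.022] [ 0.675 -0.08   0.035]
tab 376 [ 0.5795 -0.1427  0.1083] [ 0.525 -0.161  0.09 ] [ 0.619 -0.131  0.125]
tabtop 162 [ 0.5752 -0.146   0.1159] [ 0.525 -0.161  0.113] [ 0.617 -0.131  0.125]
top 434.6076946157146
red 211 [0.6451 0.0674 0.0329] ext [0.608 0.055 0.023] [0.681 0.08  0.039]
green 197 [ 0.6387 -0.0056  0.0331] ext [ 0.604 -0.019  0.027] [0.674 0.008 0.041]
gold 212 [ 0.6323 -0.0973  0.033 ] ext [ 0.596 -0.111  0.023] [ 0.668 -0.083  0.04 ]
tab 322 [ 0.5689 -0.1472  0.1155] [ 0.525 -0.163  0.09 ] [ 0.615 -0.134  0.125]
tabtop 278 [ 0.5703 -0.1483  0.1174] [ 0.526 -0.163  0.113] [ 0.615 -0.134  0.125]
bed_corners_TL [0.6856 0.1819 0.0085]
TR [ 0.6531 -0.2652  0.0132]
BL [0.539  0.1922 0.013 ]
BR [ 5.085e-01 -2.612e-01  4.000e-04]
endL [0.5935 0.1814 0.0452]
endR [ 0.5591 -0.2518  0.0428]
bar1 [0.5885 0.1306 0.0295]
bar2 [ 0.5628 -0.2151  0.0341]
pad [0.6229 0.3595 0.002 ]
redpack [0.6435 0.3952 0.0987]
tab_hi [ 0.6095 -0.1523  0.1176]
tab_lo [ 0.5257 -0.1526  0.0521]
crop origin 202 149
```

View pics/crop.png

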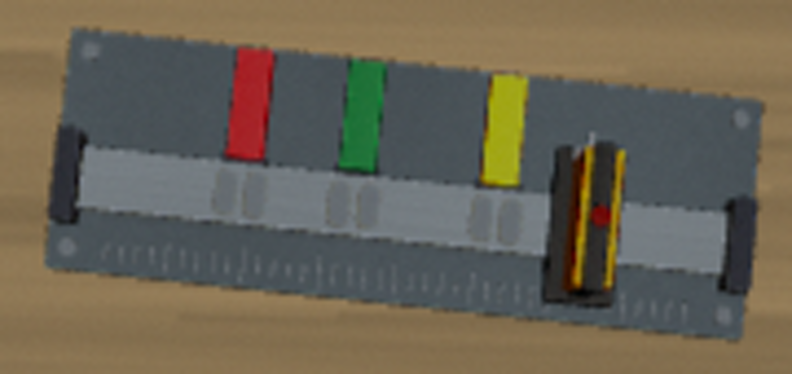

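The crop confirms it: red notch humps at crop px (225–255,192), then green (338–368,205) and gold (480–510,220), with the stop at (600,215). The rail yaw is about -4.6°. The stop needs about 56 mm of travel to gold, 148 mm to green and 221 mm to red. I'll turn the tool square to the rail and shut the fingers while still high.

```bash
python3 -m creep '[[0,0,0,0,0,-0.147,0],[0,0,0,0,0,-0.147,0],[0,0,0,0,0,-0.147,0],[0,0,0,0,0,-0.147,0],[0,0,0,0,0,-0.147,0],[0,0,0,0,0,-0.147,0],[0,0,0,0,0,-0.147,0],[0,0,0,0,0,-0.147,0],[0,0,0,0,0,0,0]]' 10
```

```text
time_s: 1.0
tool_pos: [0.1997, -0.6156, 0.2851]
tool_rot: [-179.3, 0.3, -3.1]
force: [-1.0, 0.1, -0.2]
grip_width: 0.0228
```

```bash
python3 -m creep '[[2.7,-3.6,0,0,0,0,0],[2.7,-3.6,0,0,0,0,0],[2.7,-3.6,0,0,0,0,0],[2.7,-3.6,0,0,0,0,0],[2.7,-3.6,0,0,0,0,0],[2.7,-3.6,0,0,0,0,0],[2.7,-3.6,0,0,0,0,0],[2.7,-3.6,0,0,0,0,0],[2.7,-3.6,0,0,0,0,0],[2.7,-3.6,0,0,0,0,0],[2.7,-3.6,0,0,0,0,0],[0,0,0,0,0,0,0]]'
```

```text
time_s: 2.2
tool_pos: [0.5342, -0.2297, 0.2834]
tool_rot: [-179.1, 0.5, -6.3]
force: [0.2, 0.2, 0.2]
grip_width: 0.0005
```

```bash
python3 -m creep '[[1.6,-1.9,0,0,0,-0.03,0],[1.6,-1.9,0,0,0,0,0],[0,0,0,0,0,0,0]]'
python3 - <<'E'
from h import *
T=tool();c=optics.read_camera("wrist");cv2.imwrite("pics/w1.png",c["frame"])
import pickle;pickle.dump((T,c),open("w1.pkl","wb"));print(c["fx"],c["hand_eye"])
# measure tab
v,u=np.mgrid[:420,:560]; z=c["z_map"]
p=np.stack([(u-c["cx"])/c["fx"]*z,(v-c["cy"])/c["fy"]*z,z,np.ones_like(z)],-1)
P=(p@np.array(c["hand_eye"]).T)[...,:3]@T[0].T+T[1]
m=(z>0)&(P[...,2]>.112)&(P[...,2]<.121)&(np.abs(P[...,0]-.57)<.06)&(np.abs(P[...,1]+.147)<.04)
q=P[m];print(len(q),q.mean(0),q.min(0),q.max(0))
rail=np.deg2rad(-4.6);t=np.array([-np.sin(rail),np.cos(rail)])
print(np.percentile(q[:,:2]@t,[2,98]))
E
```

```text
time_s: 2.5
tool_pos: [0.5706, -0.1929, 0.2827]
tool_rot: [-179.1, 0.6, -5.0]
force: [-0.6, -0.0, 0.9]
grip_width: 0.0006
359.22037176450755 [[ 9.99999967e-01 -1.66084112e-04  1.97526704e-04  5.13779714e-04]
 [ 9.85552621e-05  9.53154603e-01  3.02483543e-01 -8.29144100e-02]
 [-2.38511198e-04 -3.02483514e-01  9.53154587e-01 -9.19841236e-02]
 [ 0.00000000e+00  0.00000000e+00  0.00000000e+00  1.00000000e+00]]
3666 [ 0.57082313 -0.14917463  0.11544847] [ 0.52567635 -0.16474691  0.11203536] [ 0.61529212 -0.13495172  0.12080389]
[-0.11486162 -0.09174564]
```

View pics/w1.png

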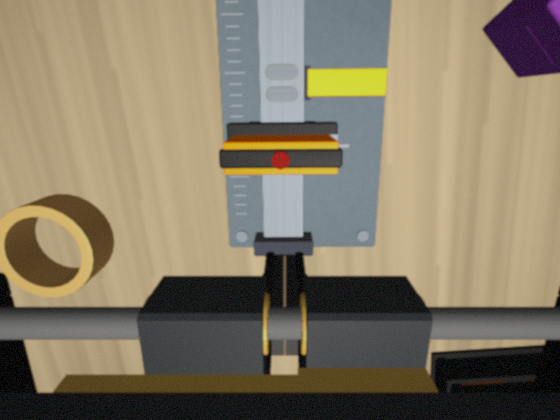

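The wrist view shows the stop's tab top centred at (281,158), the gold label at (346,82), and the shut fingers at (285,300) behind the stop on the bar's centre line. The tab top measures 0.115–0.117 m in all three views, as the text says. Now descending behind the stop.

```bash
python3 -m creep '[[-0.2,0,3,-0.015,0.01,0,0],[0,0,3,0,0,0,0],[0,0,3,0,0,0,0],[0,0,2.5,0,0,0,0],[0,0,1.5,0,0,0,0],[0,0,0,0,0,0,0]]'
```

```text
time_s: 3.15
tool_pos: [0.5623, -0.2047, 0.1487]
tool_rot: [179.5, 0.1, -6.3]
force: [0.2, 0.1, -0.5]
grip_width: 0.0006
```

```bash
python3 -m creep '[[0.3,-0.8,0,0,0,-0.026,0],[0.1,-0.8,0,0,0,0,0],[0,-0.6,0,0,0,0,0],[0,0,0,0,0,0,0]]'; python3 -m creep '[[0,-0.3,0,0,0,0,0],[0,-0.3,0,0,0,0,0],[0,-0.3,0,0,0,0,0],[0,-0.3,0,0,0,0,0]]'
```

```text
time_s: 3.55
tool_pos: [0.5705, -0.1826, 0.1525]
tool_rot: [179.4, -0.2, -4.8]
force: [-0.8, -0.4, -0.6]
grip_width: 0.0005
time_s: 3.95
tool_pos: [0.5725, -0.1702, 0.1542]
tool_rot: [179.3, -0.4, -4.8]
force: [0.2, -2.8, -0.2]
grip_width: 0.0005
```

```bash
python3 -m creep '[[-0.05,-0.4,0.1,0,0,0,0],[-0.05,-0.4,0.1,0,0,0,0],[-0.05,-0.4,0.1,0,0,0,0],[0,-0.4,0.1,0,0,0,0],[0,-0.4,0.1,0,0,0,0],[0,-0.4,0.05,0,0,0,0],[0,-0.4,0.05,0,0,0,0],[0,-0.4,0.05,0,0,0,0]]'
```

```text
time_s: 4.75
tool_pos: [0.5739, -0.1375, 0.147]
tool_rot: [179.2, -0.4, -4.9]
force: [-0.6, -1.0, 1.0]
grip_width: 0.0005
```

```bash
python3 -m creep '[[0,-0.4,0.02,0,0,0,0],[0,-0.4,0.02,0,0,0,0],[0,-0.4,0,0,0,0,0]]';python3 -m creep '[[0,-0.4,0,0,0,0,0],[0,-0.4,0,0,0,0,0]]';python3 -m creep '[[0,-0.4,0,0,0,0,0],[0,-0.4,0,0,0,0,0]]';python3 -m creep '[[0,-0.4,0,0,0,0,0],[0,-0.4,0,0,0,0,0]]'
```

```text
time_s: 5.05
tool_pos: [0.5742, -0.1329, 0.147]
tool_rot: [178.5, -0.4, -5.1]
force: [-0.3, -7.9, 1.1]
grip_width: 0.0008
time_s: 5.25
tool_pos: [0.5742, -0.1316, 0.1471]
tool_rot: [177.9, -0.4, -5.4]
force: [0.4, -7.1, 1.3]
grip_width: 0.0006
time_s: 5.45
tool_pos: [0.5744, -0.1296, 0.1472]
tool_rot: [177.5, -0.4, -5.7]
force: [-0.6, -5.4, 1.5]
grip_width: 0.0008
time_s: 5.65
tool_pos: [0.5747, -0.1251, 0.1471]
tool_rot: [177.2, -0.4, -5.9]
force: [-1.0, -3.0, 1.6]
grip_width: 0.0004
```

```bash
python3 -m creep '[[0,-0.4,0,0.01,0,-0.005,0],[0,-0.4,0,0.01,0,-0.005,0]]';python3 -m creep '[[0,-0.4,0,0.01,0,-0.005,0],[0,-0.4,0,0.01,0,-0.005,0]]';python3 -m creep '[[0,-0.4,0,0.01,0,-0.005,0],[0,-0.4,0,0.01,0,-0.005,0]]';python3 -m creep '[[0,-0.4,0,0.01,0,-0.005,0],[0,-0.4,0,0.01,0,-0.005,0]]'
```

```text
time_s: 5.85
tool_pos: [0.5755, -0.115, 0.1466]
tool_rot: [178.5, -0.4, -5.2]
force: [-0.7, -7.1, 0.8]
grip_width: 0.0004
time_s: 6.05
tool_pos: [0.576, -0.11, 0.1464]
tool_rot: [179.4, -0.4, -4.6]
force: [-0.6, -4.0, 1.0]
grip_width: 0.0001
time_s: 6.25
tool_pos: [0.5767, -0.1012, 0.1461]
tool_rot: [-179.3, -0.4, -4.0]
force: [-1.1, -0.1, 0.3]
grip_width: 0.0004
time_s: 6.45
tool_pos: [0.5773, -0.0904, 0.146]
tool_rot: [-177.9, -0.4, -3.3]
force: [1.4, -1.6, -1.6]
grip_width: 0.0006
```

```bash
python3 -m creep '[[0,-0.4,0,-0.012,0,0.008,0],[0,-0.4,0,-0.012,0,0.008,0],[0,-0.4,0,-0.012,0,0.008,0],[-0.05,-0.4,0,0,0,0,0],[-0.05,-0.4,0,0,0,0,0],[0,-0.4,0,0,0,0,0]]'
python3 - <<'E'
from h import *
o=env.get_obs();p=o["tool_pos"];print("tcp along",p[0]*.0802+p[1]*.9968)
c=optics.read_camera("top")
v,u=np.mgrid[:420,:560]; z=c["z_map"]
p=np.stack([(u-c["cx"])/c["fx"]*z,(v-c["cy"])/c["fy"]*z,z],-1)
P=(p-np.array(c["t"]))@np.array(c["R"])
cv2.imwrite("pics/t2.png",cv2.resize(c["frame"][149:234,202:382],None,fx=4.4,fy=4.4,interpolation=cv2.INTER_CUBIC))
E
```

```text
time_s: 7.05
tool_pos: [0.5785, -0.0633, 0.1465]
tool_rot: [179.9, -0.4, -4.7]
force: [0.1, -1.2, 0.6]
grip_width: 0.0
tcp along -0.016728540764541312
```

View pics/t2.png

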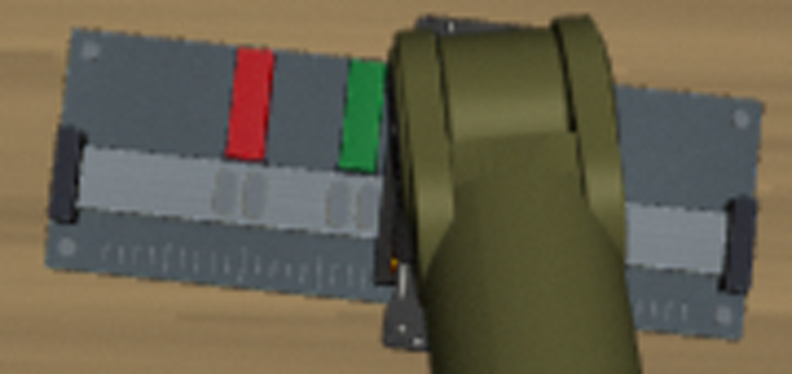

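The top view shows the saddle's leading edge at crop (380,250). The stop is past gold and just before the green humps at (338–368,205). Next I pass green.

```bash
python3 -m creep '[[0,-0.4,0,0,0,0,0],[0,-0.4,0,0,0,0,0],[0,-0.4,0,0,0,0,0],[0,-0.4,0,0,0,0,0],[0,-0.4,0,0,0,0,0]]';python3 -m creep '[[0,-0.4,0,0.006,0,-0.003,0],[0,-0.4,0,0.006,0,-0.003,0],[0,-0.4,0,0.006,0,-0.003,0]]';python3 -m creep '[[0,-0.4,0,0.006,0,-0.003,0],[0,-0.4,0,0.006,0,-0.003,0],[0,-0.4,0,0.006,0,-0.003,0]]';python3 -m creep '[[0,-0.4,0,0.006,0,-0.003,0],[0,-0.4,0,0.006,0,-0.003,0],[0,-0.4,0,0.006,0,-0.003,0]]'
```

```text
time_s: 7.6
tool_pos: [0.58, -0.0426, 0.1465]
tool_rot: [179.8, -0.4, -4.7]
force: [-0.7, -8.5, 1.6]
grip_width: 0.0005
time_s: 7.9
tool_pos: [0.5804, -0.0394, 0.1464]
tool_rot: [-179.9, -0.3, -4.5]
force: [-0.4, -6.8, 2.0]
grip_width: 0.0004
time_s: 8.2
tool_pos: [0.5811, -0.0313, 0.1463]
tool_rot: [-179.1, -0.3, -4.2]
force: [-0.5, -1.0, -0.2]
grip_width: 0.0005
time_s: 8.5
tool_pos: [0.5817, -0.0212, 0.1462]
tool_rot: [-178.3, -0.2, -3.7]
force: [0.1, -5.3, 0.1]
grip_width: 0.0003
```

```bash
python3 -m creep '[[0,-0.4,0,0,0,0,0],[0,-0.4,0,0,0,0,0],[0,-0.4,0,0,0,0,0]]';python3 -m creep '[[0,-0.4,0,-0.005,0,0.003,0],[0,-0.4,0,-0.005,0,0.003,0],[0,-0.4,0,-0.005,0,0.003,0]]';python3 -m creep '[[0,-0.4,0,-0.005,0,0.003,0],[0,-0.4,0,-0.005,0,0.003,0],[0,-0.4,0,-0.005,0,0.003,0]]'
```

```text
time_s: 8.8
tool_pos: [0.5824, -0.0086, 0.1464]
tool_rot: [-178.3, -0.2, -3.7]
force: [-0.7, 0.0, -0.0]
grip_width: 0.0002
time_s: 9.1
tool_pos: [0.5832, 0.007, 0.1467]
tool_rot: [-179.1, -0.2, -4.1]
force: [1.2, -1.5, -0.1]
grip_width: 0.0006
time_s: 9.4
tool_pos: [0.5841, 0.0202, 0.1469]
tool_rot: [180.0, -0.2, -4.6]
force: [-0.1, -1.9, 0.9]
grip_width: 0.0007
```

```bash
python3 -m creep '[[0,-0.3,0,0,0,0,0],[0,-0.3,0,0,0,0,0]]'; python3 - <<'E'
from h import *
c=optics.read_camera("wrist");cv2.imwrite("pics/w2.png",c["frame"])
E
```

```text
time_s: 9.6
tool_pos: [0.5847, 0.0272, 0.1469]
tool_rot: [180.0, -0.2, -4.6]
force: [1.7, -1.4, -0.2]
grip_width: 0.0005
```

View pics/w2.png

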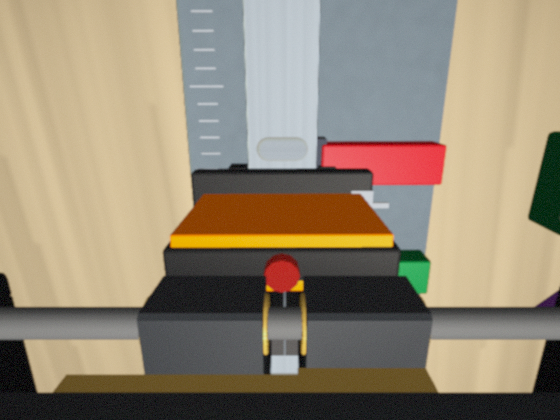

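The wrist view shows the white index line at (375,205), with the red label's mid at (382,163), so about 20 mm remain. Green is behind, at (412,272). I'll climb the red hump row by row.

```bash
python3 -m creep '[[0,-0.4,0,0,0,0,0],[0,-0.4,0,0.004,0,-0.002,0]]';python3 -m creep '[[0,-0.4,0,0.006,0,-0.003,0]]';python3 -m creep '[[0,-0.4,0,0.006,0,-0.003,0]]'
```

```text
time_s: 9.85
tool_pos: [0.585, 0.0321, 0.147]
tool_rot: [179.9, -0.1, -4.6]
force: [-2.6, -8.3, 2.8]
grip_width: 0.0002
time_s: 9.95
tool_pos: [0.5852, 0.033, 0.147]
tool_rot: [179.9, -0.1, -4.5]
force: [-1.1, -6.5, 1.6]
grip_width: 0.0004
time_s: 10.05
tool_pos: [0.5853, 0.0341, 0.1469]
tool_rot: [-179.9, -0.0, -4.5]
force: [-2.2, -6.2, 0.7]
grip_width: 0.0004
```

```bash
python3 -m creep '[[0,-0.4,0,0.006,0,-0.003,0]]';python3 -m creep '[[0,-0.35,0,0.004,0,-0.002,0]]'
```

```text
time_s: 10.15
tool_pos: [0.5855, 0.0356, 0.1469]
tool_rot: [-179.8, 0.0, -4.4]
force: [-1.9, -4.2, 1.2]
grip_width: 0.0007
time_s: 10.25
tool_pos: [0.5857, 0.0373, 0.1469]
tool_rot: [-179.7, 0.0, -4.4]
force: [-0.2, -3.0, 0.5]
grip_width: 0.0004
```

```bash
python3 -m creep '[[0,-0.3,0,0,0,0,0]]'; python3 - <<'E'
from h import *
c=optics.read_camera("wrist");cv2.imwrite("pics/w3.png",c["frame"][100:340,100:480])
E
```

```text
time_s: 10.35
tool_pos: [0.5858, 0.0397, 0.1469]
tool_rot: [-179.7, 0.1, -4.5]
force: [-0.6, -2.7, 0.0]
grip_width: 0.0003
```

View pics/w3.png

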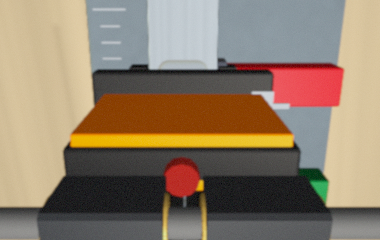

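In the wrist crop the index line at (285,106) is at the red label's near edge, about 12 mm before home and on the hump. I continue in small rows.

```bash
python3 -m creep '[[0,-0.25,0,0,0,0,0]]';python3 -m creep '[[0,-0.25,0,0,0,0,0]]'; python3 - <<'E'
from h import *
c=optics.read_camera("wrist");cv2.imwrite("pics/w4.png",c["frame"][100:340,100:480])
E
```

```text
time_s: 10.5
tool_pos: [0.5861, 0.0444, 0.1469]
tool_rot: [-179.6, 0.0, -4.4]
force: [0.1, 0.4, 0.3]
grip_width: 0.0002
time_s: 10.6
tool_pos: [0.5863, 0.0485, 0.147]
tool_rot: [-179.5, 0.0, -4.3]
force: [0.8, -1.0, -0.4]
grip_width: 0.0003
```

View pics/w4.png

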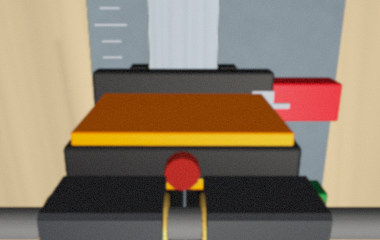

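Force has dipped to about 0 and the index line, at (283,105), is inside the red label (80–120), about 3 mm before its mid (100). I'll give a feather-light nudge, too soft to climb out, and watch the force.

```bash
python3 -m creep '[[0,-0.15,0,0,0,0,0]]';python3 -m creep '[[0,-0.15,0,0,0,0,0]]'; python3 - <<'E'
from h import *
c=optics.read_camera("wrist");cv2.imwrite("pics/w5.png",c["frame"][100:340,100:480])
E
```

```text
time_s: 10.75
tool_pos: [0.5864, 0.0491, 0.147]
tool_rot: [-179.6, 0.0, -4.3]
force: [-0.6, -7.7, 1.3]
grip_width: 0.0004
time_s: 10.85
tool_pos: [0.5864, 0.0493, 0.147]
tool_rot: [-179.8, 0.0, -4.3]
force: [-1.3, -4.0, 1.1]
grip_width: 0.0001
```

View pics/w5.png

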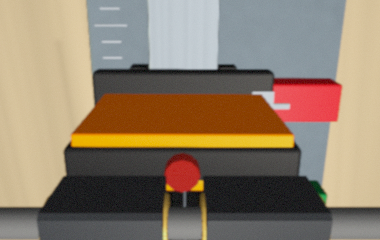

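The force rose to 7.7 N with no motion, so the stop is seated against the second hump. I'll draw back, lift, and move clear for a top view.

```bash
python3 -m creep '[[0,1,0,0,0,0,0],[0,1.5,0,0,0,0,0],[0,1.5,0,0,0,0,0],[0,1,-2,0,0,0,0],[0,0,-3,0,0,0,0],[0,0,-3,0,0,0,0],[0,0,-3,0,0,0,0],[0,4,0,0,0,0,0],[0,4,0,0,0,0,0],[0,4,0,0,0,0,0],[0,4,0,0,0,0,0],[0,4,0,0,0,0,0],[0,4,0,0,0,0,0],[0,4,0,0,0,0,0],[0,0,0,0,0,0,0]]'
python3 - <<'E'
from h import *
c=optics.read_camera("top");f=cv2.resize(c["frame"][100:300,100:450],None,fx=2.2,fy=2.2,interpolation=cv2.INTER_CUBIC);cv2.imwrite("pics/t3.png",f)
v,u=np.mgrid[:420,:560]
for n in("top","scene"):
    c=optics.read_camera(n);z=c["z_map"]
    P=(np.stack([(u-c["cx"])/c["fx"]*z,(v-c["cy"])/c["fy"]*z,z],-1)-np.array(c["t"]))@np.array(c["R"])
    m=(P[...,2]>.111)&(P[...,2]<.121)&(np.abs(P[...,0]-.588)<.055)&(np.abs(P[...,1]-.07)<.05)&(z>0)
    q=P[m];a=q[:,:2]@[.0802,.9968];print(n,len(q),q.mean(0),"along",a.min(),a.max(),(a.min()+a.max())/2)
E
```

```text
time_s: 12.4
tool_pos: [0.5586, -0.2986, 0.257]
tool_rot: [-179.2, -0.3, -4.3]
force: [0.2, -0.9, 0.1]
grip_width: 0.0003
top 269 [0.58576839 0.07217668 0.11692385] along 0.10714098637233657 0.1314305746646888 0.11928578051851269
scene 207 [0.59279907 0.07494982 0.114574  ] along 0.10810617420661035 0.1339020378386327 0.12100410602262152
```

View pics/t3.png

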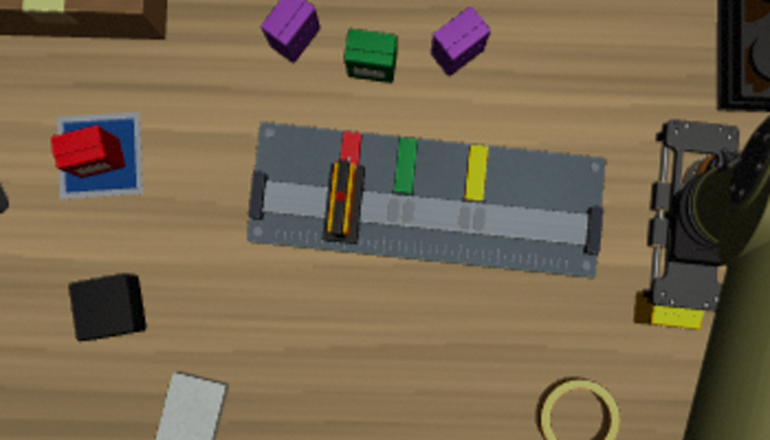

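The top view shows the stop at (342,195), on the red label's line (350,148), with everything else in place. The stop's position along the rail reads 0.1193 (top) and 0.1210 (scene), against 0.1203 for the red notch, so it is home. The arm is clear and still, so I'm handing in.

```bash
python3 -c "
from cell import order
print(order.sign_off())"
```

```text
the job is handed in; nothing more can be done
None
```

The red coffee pack stands on the blue spot, so I pushed the stop with shut fingertips over the gold and green notches and into the red one. I then drew the fingers back, lifted clear and handed the job in at about 12.5 s.

- **Seating:** The push force dipped to about 0 N as the stop dropped in. A light nudge then met about 7.7 N with almost no motion, so the stop is held by the second hump. No push reading went above about 9 N.
- **Position:** After the fingers were clear, the stop measured 0.119 m (top camera) and 0.121 m (scene camera) along the rail, against 0.120 m for the red notch.
- **Disagreement:** In the wrist picture the index line looked about 3 mm short of mid label. I put this down to viewing angle, since the other two cameras and the force agree that it is home.
- **Surroundings:** In the last top view the packs and other nearby items looked undisturbed, and nothing was touching the robot.

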